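# Put the cone basket and key tray back on the hall console

### The job

Put the hall console back in order: slide the low round basket of pine cones out of the way onto its round grey felt mat, so that it stands wholly on the mat, and slide the wooden key tray along to the front left corner of the table (front is the long edge away from the robot, left is the robot's left), one long side along the front edge. Its two outer sides should be level with the table's edges: at most a finger's breadth in from them and not sticking out. Slide both along the table, neither lifting nor tipping them, keep the cones in the basket and the key in the tray, and leave everything else where it stands.

Things in the scene. Friction and masses are not known exactly. Their poses are not given: they have to be found in the camera images.
- basket: Low round open seagrass basket, upright wall, outside diameter 150, height 60, wall 8 thick, inner floor 20 up; about 0.4 kg. Four pine cones lie loose in it, the tallest reaching 80 above the table. Origin: centre of its underside, z up; its yaw means nothing. It stands on the bare table near the front edge and slides without tipping when pushed low on its wall (friction 0.4 to 0.7)
- mat: Round dark grey felt mat, diameter 216 and 1 thin, fixed on the table, set back from the front edge; the only bare mat. Things slide onto it without a step. Origin: its centre
- tray: Rectangular key tray of solid light wood, 120 (its x) by 180 (its y) and 20 high, about 0.4 kg: flat sides, rim 16 wide round a recess 10 deep. Origin: centre of its underside, z up. At the start it lies turned up to 0.4 rad from square, to the right of the basket
- fob: Black car key fob with a steel ring, 36 by 66 and 13 high, lying loose in the tray's recess. Origin: centre of its underside
- corner (a point): Front left corner of the dark wooden table top, at the level of the surface. The front edge (the long one farthest from the robot) runs along y through this point, the left edge (robot's left, +y) along x through it; beyond them is a drop to the floor. Axes parallel to the world's
- candle: Bystander: amber glass candle jar with a wooden lid, diameter 82, height 90, standing on a fixed cork coaster of diameter 100, front right. Origin: centre of its underside
- topiary: Bystander: small clipped green ball in a white ribbed pot, 112 wide, 174 high, right of the robot. Origin: centre of its underside
- books: Bystander: two books in a stack, 150 (x) by 210 (y) and 50 high, left of the robot. Origin: centre of its underside
- dish: Bystander: small open brass dish, diameter 80, height 20, between the tray and the robot base. Origin: centre of its underside
- case: Bystander: brown spectacle case, 155 (x) by 58 (y) and 38 high, lying left of the mat. Origin: centre of its underside
- wbox: Bystander: round woven box with its lid on, diameter 136, height 75, right of the tray and nearer the robot. Origin: centre of its underside
- cone0_mid (a point): Middle of one of the three pine cones lying in the basket, 37 thick and 52 long
- cone1_mid (a point): Middle of one of the three pine cones lying in the basket, 37 thick and 52 long
- cone2_mid (a point): Middle of one of the three pine cones lying in the basket, 37 thick and 52 long
- cone3_mid (a point): Middle of the pine cone standing in the middle of the basket, 44 thick and 56 high
Mind the look-alikes: they are no part of the job. Leave any green, orange or pink look-alike of the part that bears cone0_mid alone.

How it is judged:
By the outcome, as a careful person would: the job done as asked, in the order asked, and still so for the second after the job is handed in, with the robot touching nothing.
It also fails if it takes over 64 s, if anything falls off the work surface, if the arm or the gripper's body presses on something with over 40 N, if the wrist force passes 120 N, or if a joint passes its speed limit or range.

### The arm

A 6-joint arm with a two-finger parallel gripper is mounted at the origin on the work surface. World frame = base frame: x ahead of the robot, y to its left, z up, the work surface at z = 0. Lengths are in mm, angles in rad, forces in N, time in s.
With the tool pointing down it reaches from about 350 to 925 mm from the base axis. Payload 6.4 kg.
Tool frame: the origin (TCP) lies at the very end of the fingers, on their centre line; the grasp point (between the pads) lies 19 mm behind it; z points along the fingers, y is the line along which they close (so a half turn about z gives the same grasp; the last joint's range is limited). The gripper opens to 94 mm and grips with 3 to 60 N. Pads are 16 mm wide; open, the fingers measure 119 mm over their backs; the gripper's body (75 mm by 177 mm) begins 78 mm behind the grasp point.
Start: joints at [-0.174, 0.245, 1.558, -0, 1.339, -0.174], TCP at [650.011, 0.004, 205.455] pointing down, gripper open.
Joint ranges: [-3.13, 3.13], [-1.02, 2.26], [0.13, 2.54], [-0.95, 4.09], [0.21, 2.88], [-2.74, 2.74]. Speed limits (rad/s): [2.57, 2.57, 3.14, 3.14, 3.14, 3.14].

### API

Orientations are given as a unit quaternion [x, y, z, w].
In Python, from station import telemetry, vision, workorder gives the robot as it stands.
- The arm moves only by the tool jog_arm, never from a script. Its argument "series" is a list that holds one entry, the list of rows, each a list of 7 numbers: the finger opening in cm, from 0 to 9.4, then the shift along the tool's x, y, z in cm, then the turn, a rotation vector about the tool's x, y, z in units of 6 degrees (1.0 is 6 degrees). A call has 1 to 10 rows; each row shifts and turns the commanded pose from where the row before left it, along the tool's axes as they then stand; what a row does not reach is not made up. A row lasts 1/10 s, in which the tool goes at most 50 mm and 8.59 degrees, less where a joint would pass 70% of its speed; a pose out of reach is approached as far as the arm can. A call is refused whole if a number of a shift passes 5 or a number of a turn 1, either way. A call with a gripper value outside its range is refused whole. The fingers move at their own pace and stop on an object; the grip force is fixed at half the most. Time passes only in rows, so rows that do not move let the fingers close. It gives the time, the measured TCP pose, the force, the opening and the grip force at its end, in the units of the state.
- telemetry.observe(): the state, without advancing time (a new reading comes with each control period).
- vision.get_image(name): name is "scene" or "side" or "wrist"; returns a dict with "img" (400x640x3 uint8, red, green, blue), "depth" (400x640 float32, mm along the optical axis (not along the pixel's ray), 0 where there is no reading), "mtx" (3x3 intrinsics, pixels), "dist_coeffs" ([k1, k2, p1, p2, k3] as OpenCV has them; the pictures are not rectified), "rvec" (rotation vector, rad) and "tvec" (3), from world to camera coordinates, as OpenCV has them. Camera axes: x right, y down, z forward; pixel columns grow to the right and rows downward; lengths in mm; the calibration is good to about 2 mm. A picture is of the moment at which its call begins.
- workorder.job_done(): hands the job in; it is judged then, once.
The state is a dict: "time_s": time; "qpos": joint angles; "dq": joint speeds; "joint_efforts": joint torques, N m; "tool_pos": TCP position; "tcp_rot": TCP orientation; "ft_force": force on the tool from outside, world axes, zero at the start; "wrist_torque": the same for the moment, N m; "gripper_width": finger opening in mm; "grip_force": force on a finger pad.
Only numpy, scipy, OpenCV 4.12 (cv2) and the standard library are available. Lean on these libraries where they do the work, as an engineer would, in place of code of your own. Each camera call takes 0.05 s, during which the arm holds its last target. There are 200 camera calls.

## Working session

There is one attempt and no reset: what is moved stays moved. The work goes in short steps, Python scripts to look and compute and a tool call to move; the robot and the scene stay as the last step left them, time stands still between calls to the robot, and variables do not carry over. Pictures are saved under pics/ and viewed, at most 10 in all, crops included, and the job is handed in when it is done.

Besides the shell and the picture viewer there is one more tool, called after "Request:" by a JSON object that holds its "fn" and its "kwargs", one argument or row to a line. jog_arm: Moves the arm, as the interface text tells. Its arguments: {"type":"object","properties":{"series":{"type":"array","items":{"type":"array","items":{"type":"array","items":{"type":"number"}}}}},"required":["series"]}

```bash
mkdir -p pics
cat > h.py <<'E'
import numpy as np, cv2
from station import telemetry, vision, workorder
def grab(n,f=None):
    d=vision.get_image(n)
    if f: cv2.imwrite('pics/'+f,d['img'][:,:,::-1])
    return d
def cloud(d):
    K,D=np.array(d['mtx']),np.array(d['dist_coeffs'])
    u,v=np.meshgrid(np.arange(640),np.arange(400))
    p=cv2.undistortPoints(np.stack([u,v],-1).reshape(-1,1,2).astype(float),K,D).reshape(400,640,2)
    z=d['depth'].astype(float)
    P=np.dstack([p*z[...,None],z])
    R=cv2.Rodrigues(np.array(d['rvec'],float))[0]
    W=(P.reshape(-1,3)-np.array(d['tvec']).ravel())@R
    W[z.ravel()==0]=np.nan
    return W.reshape(400,640,3)
E
python3 - <<'E'
from h import *
for n in('scene','side'):
    d=grab(n,n+'0.png')
    R=cv2.Rodrigues(np.array(d['rvec'],float))[0]
    print(n,-R.T@np.array(d['tvec']).ravel(),R[2], d['mtx'])
print(telemetry.observe())
E
```

```text
scene [1486.18725396  153.29258699  769.8328137 ] [-0.81195574 -0.13660966 -0.5675083 ] [[454.11012115   0.         318.19918208]
 [  0.         454.11012115 193.14863621]
 [  0.           0.           1.        ]]
side [-332.70415146  810.41398115  886.24605972] [ 0.54365312 -0.60112235 -0.58574158] [[384.76550151   0.         321.904736  ]
 [  0.         384.76550151 194.20038471]
 [  0.           0.           1.        ]]
{'time_s': 0.1, 'qpos': array([-1.74067874e-01,  2.45738382e-01,  1.55887187e+00, -3.49658221e-05,
        1.33868890e+00, -1.74084138e-01]), 'dq': array([ 0.00205245, -0.00049039, -0.00205844,  0.00187556, -0.00101588,
        0.00017395]), 'joint_efforts': array([ 3.34354118e-04, -4.16915452e+01, -3.15525234e+01,  6.87146815e-02,
        3.09705036e-02, -6.25096459e-05]), 'tool_pos': array([6.49466657e+02, 1.10904468e-01, 2.04470171e+02]), 'tcp_rot': array([ 7.07097919e-01,  7.07115128e-01, -5.03654641e-04, -6.88956501e-04]), 'ft_force': array([-0.2501042 ,  1.04336372, -0.47718163]), 'wrist_torque': array([ 0.03646115, -0.04232966,  0.00204347]), 'grip_force': 0.0, 'gripper_width': 94.13134967520111}
```

View pics/scene0.png

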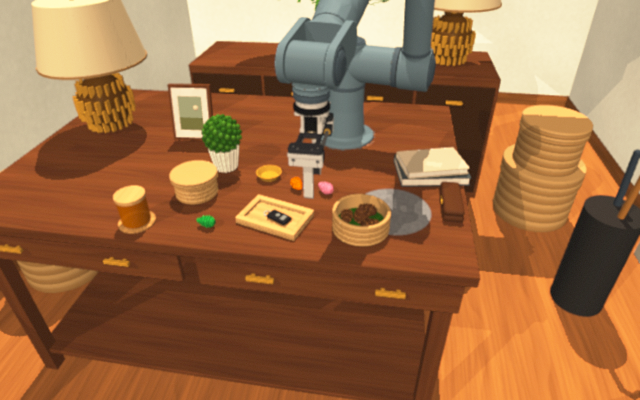

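View pics/side0.png

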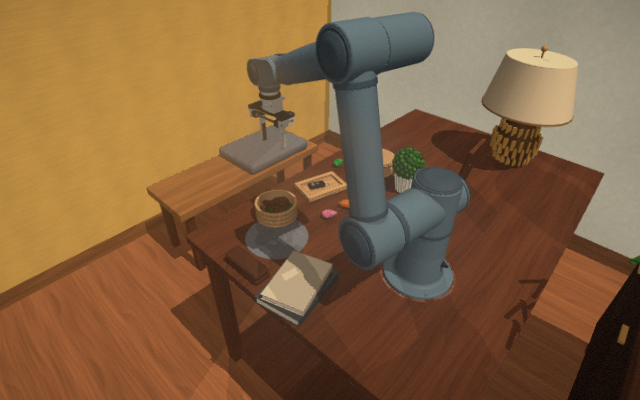

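The scene shows the tray at about (275,216), the basket at (362,218), the mat behind it at (395,211) and the table corner near (476,275). The look-alike cones are at (206,222), (297,184) and (326,188). In the side view the mat is at (277,238) and the case at (246,263).

```bash
cat >> h.py <<'E'
def top(d,z=0,x0=480,x1=900,y0=-330,y1=480,s=1.0):
    # rows: x decreasing downward -> x grows downward ; cols: y grows right  (1px = s mm)
    xs=np.arange(x0,x1,s); ys=np.arange(y0,y1,s)
    X,Y=np.meshgrid(xs,ys,indexing='ij')
    p,_=cv2.projectPoints(np.stack([X,Y,0*X+z],-1).reshape(-1,3).astype(float),np.array(d['rvec'],float),np.array(d['tvec'],float),np.array(d['mtx']),np.array(d['dist_coeffs']))
    m=p.reshape(*X.shape,2).astype(np.float32)
    return cv2.remap(d['img'],m[...,0],m[...,1],cv2.INTER_LINEAR)
def grid(im,x0,y0,s,f,step=50):
    im=np.ascontiguousarray(im[:,:,::-1])
    for k in range(-20,40):
        r=int((k*step-x0)/s); c=int((k*step-y0)/s)
        if 0<=r<im.shape[0]: cv2.line(im,(0,r),(im.shape[1],r),(255,255,0),1); cv2.putText(im,str(k*step),(0,r),0,.35,(255,255,255),1)
        if 0<=c<im.shape[1]: cv2.line(im,(c,0),(c,im.shape[0]),(255,255,0),1); cv2.putText(im,str(k*step),(c,10),0,.35,(255,255,255),1)
    cv2.imwrite('pics/'+f,im)
E
python3 - <<'E'
from h import *
d=grab('scene'); np.savez('s0.npz',**{k:np.array(v) for k,v in d.items()})
grid(top(d,0,420,880,-330,470),420,-330,1,'top0.png')
W=cloud(d)
for n,(u,v) in dict(tableA=(300,270),tableL=(440,260),tray=(262,222),trayr=(300,206),fob=(279,216),mat=(412,212),case=(453,202),books=(430,165),candle=(130,192),wbox=(194,175),dish=(269,175),green=(206,221),orange=(297,183),pink=(326,188),cone=(360,212)).items(): print(n,W[v,u].round(0))
x,y,z=W[...,0],W[...,1],W[...,2]
t=np.abs(z)<6
# front edge: max x of z~0 per y bin ; left edge: max y per x bin
for a in(-150,-50,50,150,250,300,340): 
    m=t&(np.abs(y-a)<10); print('front',a,np.nanmax(x[m]).round(1))
for a in(600,650,700,750,780):
    m=t&(np.abs(x-a)<10); print('left',a,np.nanmax(y[m]).round(1))
m=(z>45)&(z<70)&(x>640)&(y>0)&(y<280)&(x<900)
from scipy.optimize import least_squares
q=np.c_[x[m],y[m],z[m]]; q=q[(q[:,2]>52)]
print('rim',len(q),q.min(0),q.max(0))
m=(z>14)&(z<25)&(x>600)&(y>-150)&(y<90)&(x<850)
pts=np.c_[x[m],y[m]].astype(np.float32); print(len(pts),cv2.minAreaRect(pts))
E
```

```text
tableA [658. -35. -54.]
tableL [626. 311.  -1.]
tray [ 569. -154.   20.]
trayr [479. -68.  17.]
fob [ 541. -114.   23.]
mat [443. 244.   4.]
case [427. 352.  38.]
books [256. 295.  50.]
candle [ 588. -507.   94.]
wbox [ 458. -381.   78.]
dish [ 318. -200.    7.]
green [ 601. -298.   31.]
orange [384. -96.  30.]
pink [399.  -6.  31.]
cone [548. 104.  67.]
front -150 677.5
front -50 677.5
front 50 680.0
front 150 678.4
front 250 678.3
front 300 676.8
front 340 677.8
left 600 400.9
left 650 402.8Traceback (most recent call last):
  File "<stdin>", line 12, in <module>
    res = np.fmax.reduce(a, axis=axis, out=out, **kwargs)
ValueError: zero-size array to reduction operation fmax which has no identity
```

View pics/top0.png

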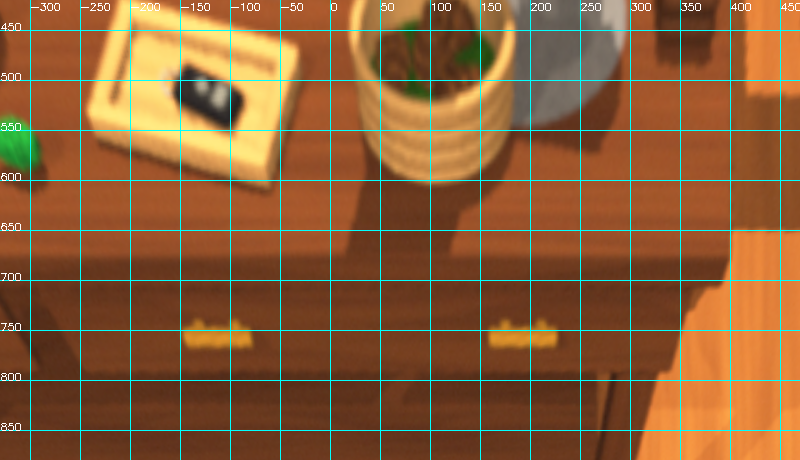

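```bash
cat >> h.py <<'E'
from scipy.optimize import least_squares
def circ(q,r):
    return least_squares(lambda p:np.hypot(q[:,0]-p[0],q[:,1]-p[1])-r,q.mean(0)[:2],loss='soft_l1')
def basket(W):
    x,y,z=W[...,0],W[...,1],W[...,2]
    m=(z>8)&(z<50)&(x>330)&(y>-10)&(y<340)&(x<640)
    return q_fit(np.c_[x[m],y[m]],75)
def q_fit(q,r):
    s=circ(q,r)
    for _ in range(3):
        q=q[np.abs(np.hypot(*(q-s.x).T)-r)<8]; s=circ(q,r)
    return s.x.round(1),len(q)
def tray(W,lo=17,hi=23,box=(440,700,-280,420)):
    x,y,z=W[...,0],W[...,1],W[...,2]
    m=((z>lo)&(z<hi)&(x>box[0])&(x<box[1])&(y>box[2])&(y<box[3])).astype(np.uint8)
    n,l,s,c=cv2.connectedComponentsWithStats(m)
    i=1+np.argmax(s[1:,4]); k=l==i
    return cv2.minAreaRect(np.c_[x[k],y[k]].astype(np.float32)),k.sum()
E
python3 - <<'E'
from h import *
d=dict(np.load('s0.npz')); W=cloud(d); x,y,z=[W[...,i] for i in range(3)]
print('left edge',[np.nanmax(y[(np.abs(z)<6)&(np.abs(x-a)<10)]).round(1) for a in(560,600,650)])
print('basket',basket(W)); 
m=(z>50)&(z<66)&(x>440)&(x<640)&(y>0)&(y<200); q=np.c_[x,y][0:0]; q=np.c_[x[m],y[m]]; print('rim',circ(q,71).x,q.min(0),q.max(0))
print('tray',tray(W,17,23,(440,600,-280,-20)))
hsv=cv2.cvtColor(d['img'],cv2.COLOR_RGB2HSV)
m=((hsv[...,1]<70)&(np.abs(z)<8)&(y>100)&(y<360)&(x>300)&(x<570)).astype(np.uint8)
m=cv2.morphologyEx(m,cv2.MORPH_OPEN,np.ones((3,3)))
print('mat',m.sum(),x[m>0].min(),x[m>0].max(),y[m>0].min(),y[m>0].max())
c=np.zeros_like(m)
e=cv2.findContours(m,0,1)[0]; e=max(e,key=cv2.contourArea)[:,0]; q=np.array([W[v,u,:2] for u,v in e]); print(circ(q,108).x, q_fit(q,108))
m=(z>25)&(z<45)&(x>300)&(x<560)&(y>280)&(y<420); print('case',x[m].min(),x[m].max(),y[m].min(),y[m].max())
# side view
s=grab('side'); np.savez('d0.npz',**{k:np.array(v) for k,v in s.items()}); W=cloud(s);x,y,z=[W[...,i] for i in range(3)]
print('side basket',basket(W)); print('tray',tray(W,17,23,(440,600,-280,-20)))
hsv=cv2.cvtColor(s['img'],cv2.COLOR_RGB2HSV)
m=((hsv[...,1]<70)&(np.abs(z)<8)&(y>100)&(y<360)&(x>300)&(x<570)).astype(np.uint8)
m=cv2.morphologyEx(m,cv2.MORPH_OPEN,np.ones((3,3)))
e=cv2.findContours(m,0,1)[0]; e=max(e,key=cv2.contourArea)[:,0]; q=np.array([W[v,u,:2] for u,v in e]); print('mat',q_fit(q,108))
t=np.abs(z)<5
for a in(330,200,0,-200): print('front',np.nanmax(x[t&(np.abs(y-a)<15)&(x<800)]))
for a in(400,500,600): print('left',np.nanmax(y[t&(np.abs(x-a)<15)]))
E
```

```text
left edge [np.float64(400.5), np.float64(400.9), np.float64(402.8)]
basket (array([531.6, 107.7]), 889)
rim [533.83447425 106.81966373] [456.11646178  31.17420919] [609.68034528 181.71282024]
tray (((528.6035766601562, -128.2430877685547), (181.99029541015625, 123.51432037353516), 74.06295776367188), np.int64(717))
mat 1614 331.8008629942429 545.0317111796872 120.48368743594084 293.92597981456436
[440.45717767 184.61914918] (array([440.5, 184.2]), 112)
case 302.4998622399909 475.7421375353201 280.87427999233597 379.3913681070464
side basket (array([527.5, 106.6]), 461)
tray (((524.2859497070312, -125.6506576538086), (180.1868438720703, 122.81280517578125), 73.54769134521484), np.int64(222))
mat (array([440.2, 185.4]), 94)
front 674.468977718828
front 670.5517292697076
front 672.4892019180626
front 672.5521833598024
left 402.28275049657753
left 402.83506762138364
left 402.9685085614487
```

Request:
{"fn": "jog_arm", "kwargs": {
  "series": [
    [[9.4, 0, 0, 0, 0, 0, -1], [9.4, 0, 0, 0, 0, 0, -1], [9.4, 0, 0, 0, 0, 0, -1], [9.4, 0, 0, 0, 0, 0, -1], [9.4, 0, 0, 0, 0, 0, -1], [9.4, 0, 0, 0, 0, 0, -1], [9.4, 0, 0, 0, 0, 0, -1], [9.4, 0, 0, 0, 0, 0, -1], [9.4, 0, 0, 0, 0, 0, -0.17], [9.4, 0, 0, 0, 0, 0, 0]]
  ]
}}

```text
time_s: 1.2
tool_pos: [649.9, 0.0, 205.3]
tcp_rot: [0.351, 0.936, -0.0, -0.0]
ft_force: [0.0, -0.7, 0.4]
gripper_width: 94.0
grip_force: 0.0
```

Request:
{"fn": "jog_arm", "kwargs": {
  "series": [
    [[9.4, 3, 0.1, 0, 0, 0, 0], [9.4, 3, 0.1, 0, 0, 0, 0], [9.4, 0, 0, 4, 0, 0, 0], [9.4, 0, 0, 4, 0, 0, 0], [9.4, 0, 0, 4, 0, 0, 0], [9.4, 0, 0, 3, 0, 0, 0], [9.4, 0, 0, 2, 0, 0, 0], [9.4, 0, 0, 1.2, 0, 0, 0], [9.4, 0, 0, 1, 0, 0, 0], [9.4, 0, 0, 0, 0, 0, 0]]
  ]
}}

```text
time_s: 2.2
tool_pos: [605.6, 40.9, 12.7]
tcp_rot: [0.35, 0.937, -0.0, -0.001]
ft_force: [-0.1, 0.5, 0.6]
gripper_width: 93.9
grip_force: 0.0
```

Request:
{"fn": "jog_arm", "kwargs": {
  "series": [
    [[9.4, 1.5, 0, 0, 0, 0, 0], [9.4, 1, 0, 0, 0, 0, 0], [9.4, 0.5, 0, 0, 0, 0, 0], [9.4, 0.4, 0, 0, 0, 0, 0], [9.4, 0.6, 0, 0, 0, 0, 0], [9.4, 0.8, 0, 0, 0, 0, 0], [9.4, 0.8, 0, 0, 0, 0, 0], [9.4, 0.8, 0, 0, 0, 0, 0], [9.4, 0.8, 0, 0, 0, 0, 0], [9.4, 0.8, 0, 0, 0, 0, 0]]
  ]
}}

```text
time_s: 3.2
tool_pos: [546.0, 93.6, 14.0]
tcp_rot: [0.35, 0.937, 0.0, 0.001]
ft_force: [4.2, -4.0, 2.6]
gripper_width: 94.0
grip_force: 2.3
```

Request:
{"fn": "jog_arm", "kwargs": {
  "series": [
    [[9.4, 0.9, 0, 0, 0, 0, 0], [9.4, 0.9, 0, 0, 0, 0, 0], [9.4, 0.9, 0, 0, 0, 0, 0], [9.4, 0.9, 0, 0, 0, 0, 0], [9.4, 0.9, 0, 0, 0, 0, 0], [9.4, 0.8, 0, 0, 0, 0, 0], [9.4, 0.8, 0, 0, 0, 0, 0], [9.4, 0.6, 0, 0, 0, 0, 0], [9.4, 0.3, 0, 0, 0, 0, 0], [9.4, 0, 0, 0, 0, 0, 0]]
  ]
}}

```text
time_s: 4.2
tool_pos: [492.7, 139.7, 13.8]
tcp_rot: [0.35, 0.937, 0.0, 0.0]
ft_force: [3.3, -1.7, 3.2]
gripper_width: 94.3
grip_force: 1.9
```

Run:
```python
from h import *
for n in('scene','side'):
    d=grab(n,n+'1.png'); print(basket(cloud(d)))
    x,y,z=[cloud(d)[...,i] for i in range(3)]
    m=(z>50)&(z<66)&(x>350)&(x<600)&(y>80)&(y<280); q=np.c_[x[m],y[m]]; print('rim',q_fit(q,72),q.min(0),q.max(0))
```

```text
(array([443.9, 183.8]), 664)
rim (array([446.7, 183.5]), 363) [388.28249848  91.29320505] [542.833149   256.92610474]
(array([440.5, 183.6]), 523)
rim (array([438.8, 185. ]), 362) [365.61890743 101.29286697] [524.6322185  258.89543096]
```

View pics/scene1.png

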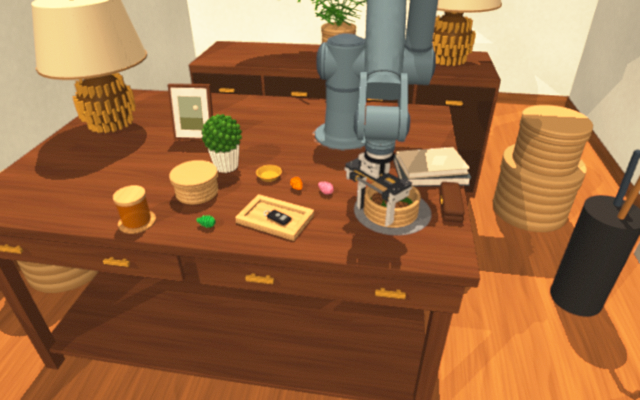

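Scene 1 shows the basket around (392,205), wholly inside the mat, with its cones in it; everything else is unmoved. Next I back off and measure the tray and the edges.

Request:
{"fn": "jog_arm", "kwargs": {
  "series": [
    [[9.4, -1, 0, 0, 0, 0, 0], [9.4, -2, 0, 0, 0, 0, 0], [9.4, -3, 0, 0, 0, 0, 0], [9.4, -2, 0, -4, 0, 0, 0], [9.4, -2, 0, -4, 0, 0, 0], [9.4, 0, 0, -4, 0, 0, -1], [9.4, 0, 0, -2, 0, 0, -1], [9.4, 0, 0, 0, 0, 0, -1], [9.4, 0, 0, 0, 0, 0, -1], [9.4, 0, 0, 0, 0, 0, -0.13]]
  ]
}}

```text
time_s: 5.3
tool_pos: [568.3, 72.7, 152.8]
tcp_rot: [0.141, 0.99, 0.0, -0.001]
ft_force: [-0.3, 0.4, 0.3]
gripper_width: 93.8
grip_force: 0.0
```

Run:
```python
from h import *
o=telemetry.observe(); print(o['tool_pos'],o['tcp_rot'],o['qpos'])
a=[]
for n in('scene','side'):
    d=grab(n); W=cloud(d); print(n,tray(W,17,23,(440,600,-280,-20)),basket(W))
    for z,off in((0,0),):
        t=top(d,0,560,720,-260,460).astype(float).sum(2)
        t=cv2.GaussianBlur(t,(0,0),2)
        g=np.abs(np.gradient(t,axis=0))
        for y in(-200,-100,0,100,200,300,350): 
            c=g[90:140,y+260-10:y+260+10].mean(1); print('fx',y,650+c.argmax(),c.max().round(1),end=' ')
        g=np.abs(np.gradient(t,axis=1)); print()
        for x in(570,600,630,650):
            c=g[x-560-8:x-560+8,640:700].mean(0); print('ly',x,380+c.argmax(),c.max().round(1),end=' ')
        print()
    # fob: dark pixels at z~20
    t=top(d,20,440,620,-240,-10); h=cv2.cvtColor(t,cv2.COLOR_RGB2HSV)[...,2]
    tm=np.zeros(h.shape,np.uint8); b=cv2.boxPoints(((-127+240,526.5-440),(80,140),16.2-90+90)) 
    r=((-127+240,526.5-440),(140,82),16.2); cv2.fillPoly(tm,[cv2.boxPoints(r).astype(int)],1)
    q=np.argwhere((h<70)&(tm>0)); print('fob',cv2.minAreaRect((q+[440,-240]).astype(np.float32)),len(q))
    a.append(cv2.resize(top(d,0,440,700,-240,430),None,fx=1.15,fy=1.15))
grid(np.vstack(a),0,0,1e4,'tops.png')
```

```text
[568.29488835  72.74717804 152.75982991] [ 1.41130809e-01  9.89990431e-01  7.77128402e-05 -1.01696838e-03] [-7.06525887e-02  1.21282105e-01  1.79989598e+00  3.18345624e-04
  1.22243238e+00 -1.35835061e+00]
scene (((528.9727783203125, -128.59036254882812), (180.75161743164062, 124.09359741210938), 74.07186889648438), np.int64(713)) (array([444.1, 184.5]), 822)
fx -200 677 8.1 fx -100 676 7.4 fx 0 673 5.8 fx 100 671 2.7 fx 200 676 8.0 fx 300 676 8.3 fx 350 677 8.4 
ly 570 399 3.4 ly 600 400 3.8 ly 630 399 4.2 ly 650 402 11.1 
fob ((542.5560302734375, -115.02937316894531), (63.147132873535156, 32.227394104003906), 62.35402297973633) 1162
side (((523.3761596679688, -126.91184997558594), (179.45721435546875, 121.98932647705078), 73.72406005859375), np.int64(223)) (array([440.6, 183.4]), 500)
fx -200 697 6.1 fx -100 669 6.0 fx 0 669 1.7 fx 100 671 3.1 fx 200 670 1.8 fx 300 672 1.3 fx 350 672 2.1 
ly 570 433 15.8 ly 600 402 8.6 ly 630 402 9.8 ly 650 401 8.1 
fob ((0.0, 0.0), (0.0, 0.0), 0.0) 0
```

View pics/tops.png

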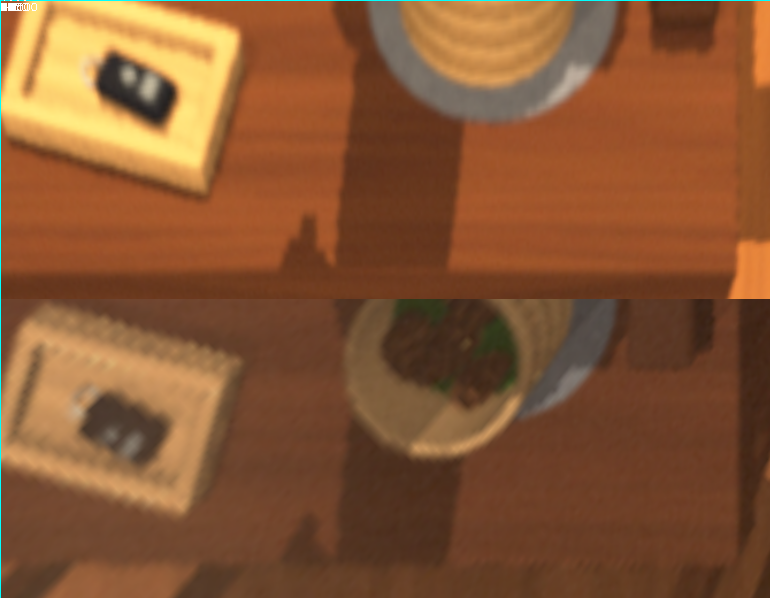

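The top view (scene above, side below) shows the fob toward the tray's +y half, so I'll take the free rim at the −y end. The front edge is at about x≈674 and the left edge at y≈402.

Request:
{"fn": "jog_arm", "kwargs": {
  "series": [
    [[3, -0.35, -4, 0, 0, 0, 0], [3, -0.3, -4.6, 0, 0, 0, 0], [3, -0.3, -5, 0, 0, 0, 0], [3, -0.3, -5, 0, 0, 0, 0], [3, -0.3, -5, 0, 0, 0, 0], [3, 0, -5, 0, 0, 0, 0], [3, 0, 0, 4, 0, 0, 0], [3, 0, 0, 4, 0, 0, 0], [3, 0, 0, 2.5, 0, 0, 0], [3, 0, 0, 0, 0, 0, 0]]
  ]
}}

```text
time_s: 6.4
tool_pos: [500.2, -203.4, 44.1]
tcp_rot: [0.142, 0.99, 0.002, -0.004]
ft_force: [-0.7, 0.3, -0.2]
gripper_width: 29.9
grip_force: 0.0
```

Run:
```python
from h import *
o=telemetry.observe(); print(o['tool_pos'],o['gripper_width'])
d=grab('wrist','w2.png'); W=cloud(d); x,y,z=[W[...,i] for i in range(3)]
print(tray(W,16,24,(440,600,-280,-20)))
# tool-frame z level of rim: project outer -y edge
c=np.array([503.3,-206.4]);u=np.array([.279,.960]); s=(np.dstack([x,y])-c)@u; l=(np.dstack([x,y])-c)@np.array([-.96,.279])
for a in(-40,-30,30,40):
    m=(np.abs(l-a)<4)&(np.abs(z-20)<4)&(s>-30)&(s<30); print(a,m.sum(),s[m].min() if m.any() else None,s[m].max() if m.any() else None)
```

```text
[ 500.15639648 -203.43861428   44.0548936 ] 29.94558686118937
(((522.6803588867188, -129.05850219726562), (181.26063537597656, 112.4784927368164), 73.76140594482422), np.int64(14459))
-40 246 -10.311888324859042 4.803754106368241
-30 241 -10.747498333414118 4.76700224940437
30 311 -10.649470572542542 4.606107259698389
40 401 -10.477862676272466 29.635574116732172
```

View pics/w2.png

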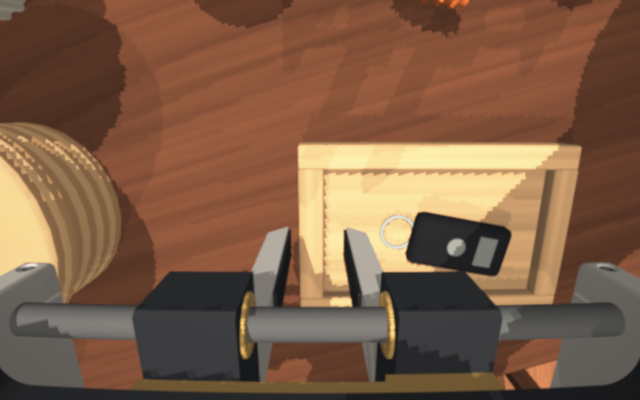

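Request:
{"fn": "jog_arm", "kwargs": {
  "series": [
    [[3, -0.2, -0.5, 0, 0, 0, 0], [3, 0, 0, 1, 0, 0, 0], [3, 0, 0, 1, 0, 0, 0], [3, 0, 0, 0.6, 0, 0, 0], [3, 0, 0, 0.5, 0, 0, 0], [3, 0, 0, 0, 0, 0, 0], [3, 0, 0, 0, 0, 0, 0]]
  ]
}}

```text
time_s: 7.15
tool_pos: [504.0, -210.3, 17.4]
tcp_rot: [0.141, 0.99, 0.0, -0.0]
ft_force: [-0.2, 0.0, -0.3]
gripper_width: 30.2
grip_force: 0.0
```

Request:
{"fn": "jog_arm", "kwargs": {
  "series": [
    [[2, 0, 0, 0, 0, 0, 0], [1.4, 0, 0, 0, 0, 0, 0], [1.2, 0, 0, 0, 0, 0, 0], [1, 0, 0, 0, 0, 0, 0], [1, 0, 0, 0, 0, 0, 0], [1, 0, 0, 0, 0, 0, 0]]
  ]
}}

```text
time_s: 7.75
tool_pos: [504.3, -210.1, 17.7]
tcp_rot: [0.141, 0.99, 0.0, 0.0]
ft_force: [1.7, 4.4, 3.2]
gripper_width: 14.9
grip_force: 30.0
```

Request:
{"fn": "jog_arm", "kwargs": {
  "series": [
    [[2.4, 0, 0, 0, 0, 0, 0], [2.4, 0, 0, 0, 0, 0, 0], [2.4, 0, 0, 0.4, 0, 0, 0], [2.4, 0, 0, 0, 0, 0, 0], [2.4, 0, 0, 0, 0, 0, 0]]
  ]
}}

```text
time_s: 8.25
tool_pos: [503.6, -210.4, 13.0]
tcp_rot: [0.141, 0.99, 0.0, -0.0]
ft_force: [0.5, 1.0, -0.2]
gripper_width: 24.3
grip_force: 0.0
```

Request:
{"fn": "jog_arm", "kwargs": {
  "series": [
    [[1.8, 0, 0, 0, 0, 0, 0], [1.4, 0, 0, 0, 0, 0, 0], [1.2, 0, 0, 0, 0, 0, 0], [1, 0, 0, 0, 0, 0, 0], [1, 0, 0, 0, 0, 0, 0], [1, 0, 0, 0, 0, 0, 0]]
  ]
}}

```text
time_s: 8.85
tool_pos: [504.0, -210.3, 13.4]
tcp_rot: [0.141, 0.99, 0.0, 0.0]
ft_force: [0.8, 1.4, -0.2]
gripper_width: 16.0
grip_force: 30.0
```

Request:
{"fn": "jog_arm", "kwargs": {
  "series": [
    [[1, -0.3, 0.2, 0, 0, 0, -0.1], [1, -0.5, 0.4, 0, 0, 0, -0.15], [1, -0.5, 0.4, 0, 0, 0, -0.15], [1, -0.5, 0.4, 0, 0, 0, -0.15], [1, -0.5, 0.4, 0, 0, 0, -0.15], [1, -0.5, 0.4, 0, 0, 0, -0.15], [1, -0.5, 0.4, 0, 0, 0, -0.15], [1, -0.5, 0.4, 0, 0, 0, -0.15], [1, -0.5, 0.4, 0, 0, 0, -0.15], [1, -0.5, 0.4, 0, 0, 0, -0.15]]
  ]
}}

```text
time_s: 9.85
tool_pos: [559.3, -183.2, 13.4]
tcp_rot: [0.065, 0.998, 0.0, -0.0]
ft_force: [-3.0, -1.7, 0.8]
gripper_width: 15.7
grip_force: 30.0
```

Request:
{"fn": "jog_arm", "kwargs": {
  "series": [
    [[1, -0.5, 0.4, 0, 0, 0, -0.15], [1, -0.5, 0.4, 0, 0, 0, -0.15], [1, -0.5, 0.4, 0, 0, 0, -0.15], [1, -0.5, 0.4, 0, 0, 0, -0.15], [1, -0.5, 0.4, 0, 0, 0, -0.15], [1, -0.5, 0.4, 0, 0, 0, -0.15], [1, -0.5, 0.4, 0, 0, 0, -0.15], [1, -0.4, 0.4, 0, 0, 0, -0.15], [1, -0.2, 0.4, 0, 0, 0, -0.05], [1, 0, 0, 0, 0, 0, 0]]
  ]
}}

```text
time_s: 10.85
tool_pos: [602.8, -149.7, 13.4]
tcp_rot: [-0.0, 1.0, 0.0, 0.001]
ft_force: [0.2, 0.1, -0.8]
gripper_width: 15.7
grip_force: 30.0
```

Run:
```python
from h import *
o=telemetry.observe(); print(o['tool_pos'],o['tcp_rot'],o['ft_force'])
for n in('scene','side'): print(tray(cloud(grab(n)),17,23,(480,700,-240,90)))
```

```text
[ 602.81192285 -149.72943368   13.44693177] [-9.16810609e-05  9.99999735e-01  4.35812302e-04  5.75245056e-04] [ 0.23922645  0.07981397 -0.81513976]
(((603.1085815429688, -71.98702239990234), (126.46365356445312, 190.78236389160156), 0.3464140295982361), np.int64(834))
(((569.5263671875, -72.42899322509766), (193.41812133789062, 68.84484100341797), 89.81005096435547), np.int64(129))
```

Request:
{"fn": "jog_arm", "kwargs": {
  "series": [
    [[1, 0, 0.3, 0, 0, 0, 0], [1, 0, 0.6, 0, 0, 0, 0], [1, 0, 0.9, 0, 0, 0, 0], [1, 0, 1.1, 0, 0, 0, 0], [1, 0, 1.2, 0, 0, 0, 0], [1, 0, 1.2, 0, 0, 0, 0], [1, 0, 1.2, 0, 0, 0, 0], [1, 0, 1.2, 0, 0, 0, 0], [1, 0, 1.2, 0, 0, 0, 0], [1, 0, 1.2, 0, 0, 0, 0]]
  ]
}}

```text
time_s: 11.95
tool_pos: [602.1, -48.5, 13.4]
tcp_rot: [-0.0, 1.0, -0.0, -0.0]
ft_force: [0.3, -2.1, -0.4]
gripper_width: 15.4
grip_force: 30.0
```

Request:
{"fn": "jog_arm", "kwargs": {
  "series": [
    [[1, 0, 1.2, 0, 0, 0, 0], [1, 0, 1.2, 0, 0, 0, 0], [1, 0, 1.2, 0, 0, 0, 0], [1, 0, 1.2, 0, 0, 0, 0], [1, 0, 1.2, 0, 0, 0, 0], [1, 0, 1.2, 0, 0, 0, 0], [1, 0, 1.2, 0, 0, 0, 0], [1, 0, 1.2, 0, 0, 0, 0], [1, 0, 1.2, 0, 0, 0, 0], [1, 0, 1.2, 0, 0, 0, 0]]
  ]
}}

```text
time_s: 12.95
tool_pos: [602.1, 71.3, 13.4]
tcp_rot: [0.0, 1.0, -0.0, -0.0]
ft_force: [0.5, -2.1, -1.5]
gripper_width: 15.3
grip_force: 30.0
```

Request:
{"fn": "jog_arm", "kwargs": {
  "series": [
    [[1, 0, 1.2, 0, 0, 0, 0], [1, 0, 1.2, 0, 0, 0, 0], [1, 0, 1.2, 0, 0, 0, 0], [1, 0, 1.2, 0, 0, 0, 0], [1, 0, 1.2, 0, 0, 0, 0], [1, 0, 1.2, 0, 0, 0, 0], [1, 0, 1.2, 0, 0, 0, 0], [1, 0, 1, 0, 0, 0, 0], [1, 0, 0.8, 0, 0, 0, 0], [1, 0, 0.4, 0, 0, 0, 0]]
  ]
}}

```text
time_s: 13.95
tool_pos: [602.1, 177.2, 13.4]
tcp_rot: [-0.0, 1.0, -0.0, -0.0]
ft_force: [-0.1, -2.2, -0.4]
gripper_width: 15.4
grip_force: 30.0
```

```bash
cat >> h.py <<'E'
def gaps(f):
    o=telemetry.observe(); print(o['tool_pos'].round(1),o['tcp_rot'].round(4),o['ft_force'].round(1))
    a=[]
    for n in('scene','side'):
        d=grab(n); W=cloud(d); x,y,z=[W[...,i] for i in range(3)]
        print(n,basket(W))
        k=(z>15)&(z<24)&(x>530)&(x<720)&(y>150)&(y<420)
        for b in(280,310,340,370): 
            m=k&(np.abs(y-b)<12); print('front',b,np.sort(x[m])[-3:].round(1),end=' ')
        for b in(570,600,630,650):
            m=k&(np.abs(x-b)<12); print('left',b,np.sort(y[m])[-3:].round(1),end=' ')
        print(); a.append(cv2.resize(top(d,20 ,500,720,200,430),None,fx=1.7,fy=2.6))
    cv2.imwrite('pics/'+f,np.hstack(a)[:,:,::-1])
E
python3 -c "from h import *; gaps('g1.png')"
```

```text
[602.1 177.2  13.4] [-3.e-04  1.e+00 -0.e+00 -0.e+00] [-0.1 -2.2 -0.4]
scene (array([535.8, 255.1]), 335)
front 280 [663.2 664.3 664.6] front 310 [662.7 663.  663. ] front 340 [661.9 662.4 663.2] front 370 [] left 570 [348.  348.2 348.2] left 600 [347.1 347.7 347.8] left 630 [346.6 347.5 347.6] left 650 [347.9 348.5 348.9] 
side (array([492. , 229.1]), 168)
front 280 [655.9 655.9 659.1] front 310 [658.1 658.2 659.3] front 340 [658.9 659.1 659.3] front 370 [] left 570 [347.1 347.3 347.7] left 600 [348.2 348.4 350. ] left 630 [349.4 350.1 351.1] left 650 [347.7 349.6 349.8]
```

View pics/g1.png

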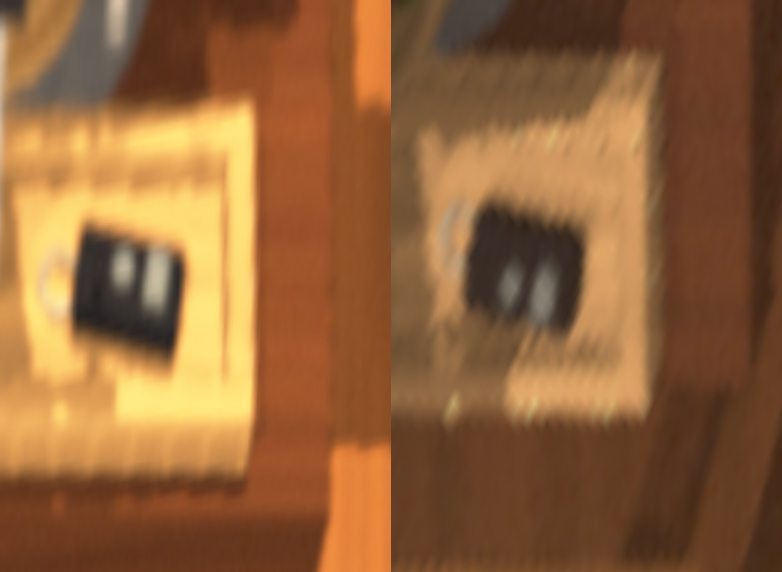

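Left of the picture is the scene view, right the side view: the tray is square, the fob is inside, about 13 mm remain to the front edge and 53 mm to the left edge.

Request:
{"fn": "jog_arm", "kwargs": {
  "series": [
    [[1, -0.1, 0.4, 0, 0, 0, 0], [1, -0.1, 0.7, 0, 0, 0, 0], [1, -0.1, 0.7, 0, 0, 0, 0], [1, -0.1, 0.7, 0, 0, 0, 0], [1, -0.1, 0.7, 0, 0, 0, 0], [1, -0.1, 0.6, 0, 0, 0, 0], [1, -0.1, 0.5, 0, 0, 0, 0], [1, 0, 0.2, 0, 0, 0, 0], [1, 0, 0, 0, 0, 0, 0], [1, 0, 0, 0, 0, 0, 0]]
  ]
}}

```text
time_s: 15.05
tool_pos: [609.2, 222.1, 13.5]
tcp_rot: [0.0, 1.0, 0.001, 0.0]
ft_force: [1.1, 1.8, -1.0]
gripper_width: 15.6
grip_force: 30.0
```

```bash
python3 -c "from h import *; gaps('g2.png')"
```

```text
[609.2 222.1  13.5] [2.e-04 1.e+00 8.e-04 2.e-04] [ 1.1  1.8 -1. ]
scene (array([542.4, 239.4]), 281)
front 280 [669.5 670.  671. ] front 310 [670.  670.1 671.4] front 340 [669.3 669.5 669.7] front 370 [670.  670.  670.1] left 570 [392.2 392.9 394.2] left 600 [393.  394.1 394.1] left 630 [393.5 394.  394.1] left 650 [393.5 394.1 394.1] 
side (array([483.5, 231.6]), 176)
front 280 [663.4 666.8 667.3] front 310 [663.7 664.4 666.1] front 340 [665.8 666.7 667.3] front 370 [666.3 669.5 669.5] left 570 [392.9 392.9 395. ] left 600 [393.1 393.4 394.7] left 630 [391.9 392.2 392.3] left 650 [392.1 392.1 392.2]
```

View pics/g2.png

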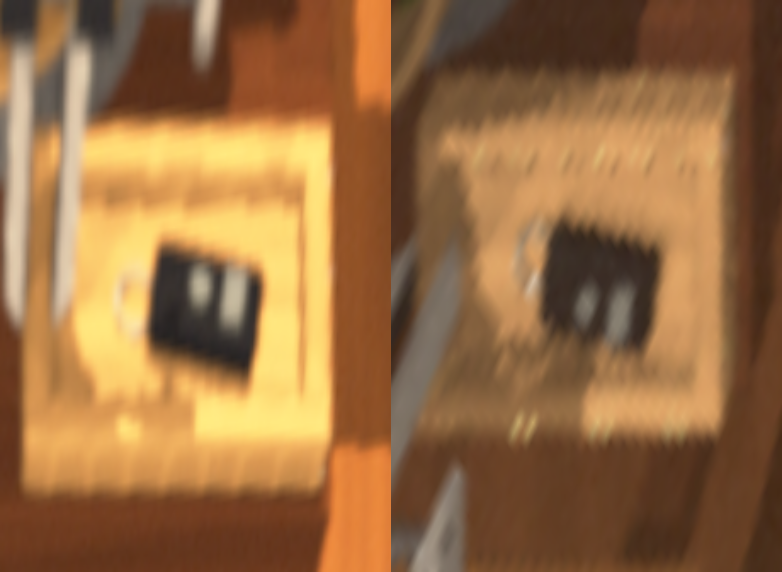

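Gaps are about 6 mm at the front and 8 mm on the left, the tray is square and the fob is inside. Releasing and lifting clear.

Request:
{"fn": "jog_arm", "kwargs": {
  "series": [
    [[2.4, 0, 0, 0, 0, 0, 0], [2.6, 0, 0, 0, 0, 0, 0], [2.6, 0, 0, 0, 0, 0, 0], [2.6, 0, 0, 0, 0, 0, 0], [2.6, 0, 0, -1, 0, 0, 0], [2.6, 0, 0, -2, 0, 0, 0], [2.6, 0, 0, -4, 0, 0, 0], [2.6, 0, 0, -5, 0, 0, 0], [2.6, 0, 0, -5, 0, 0, 0], [2.6, 0, 0, -3, 0, 0, 0]]
  ]
}}

```text
time_s: 16.15
tool_pos: [610.8, 221.7, 219.6]
tcp_rot: [-0.0, 1.0, 0.001, 0.003]
ft_force: [-0.3, 0.1, -0.3]
gripper_width: 25.6
grip_force: 0.0
```

Request:
{"fn": "jog_arm", "kwargs": {
  "series": [
    [[2.6, 0, -5, 0, 0, 0, 0], [2.6, 0, -5, 0, 0, 0, 0], [2.6, 0, -5, 0, 0, 0, 0], [2.6, 0, -5, 0, 0, 0, 0], [2.6, 0, -5, 0, 0, 0, 0], [2.6, 0, -5, 0, 0, 0, 0], [2.6, 0, 0, 0, 0, 0, 0], [2.6, 0, 0, 0, 0, 0, 0]]
  ]
}}

```text
time_s: 16.95
tool_pos: [609.1, -79.6, 214.1]
tcp_rot: [0.001, 1.0, 0.0, 0.0]
ft_force: [0.4, 0.6, 0.1]
gripper_width: 25.6
grip_force: 0.0
```

Run:
```python
from h import *
gaps('g3.png')
d=grab('scene','fin.png'); W=cloud(d); print(tray(W,17,23,(530,720,150,420)))
W[(W[...,0]>525)]=np.nan; print(basket(W))
```

```text
[609.1 -79.6 214.1] [1.2e-03 1.0e+00 1.0e-04 3.0e-04] [0.4 0.6 0.1]
scene (array([500.1, 258. ]), 333)
front 280 [669.9 670.5 672. ] front 310 [670.1 670.2 670.6] front 340 [669.3 670.1 672.3] front 370 [669.6 669.7 670. ] left 570 [392.3 393.1 394. ] left 600 [393.3 393.7 394.2] left 630 [392.8 393.3 394.1] left 650 [393.3 394.1 394.6] 
side (array([483.3, 234.7]), 189)
front 280 [664.1 665.  665.1] front 310 [663.1 664.  668. ] front 340 [665.5 666.6 669.3] front 370 [666.  666.  666.9] left 570 [392.8 393.2 393.8] left 600 [393.8 394.6 395. ] left 630 [391.6 391.9 392.3] left 650 [392.  392.4 392.9] 
(((609.7371826171875, 304.05157470703125), (126.3721694946289, 180.2744903564453), 0.524702250957489), np.int64(974))
(array([444.4, 184.6]), 834)
```

View pics/fin.png

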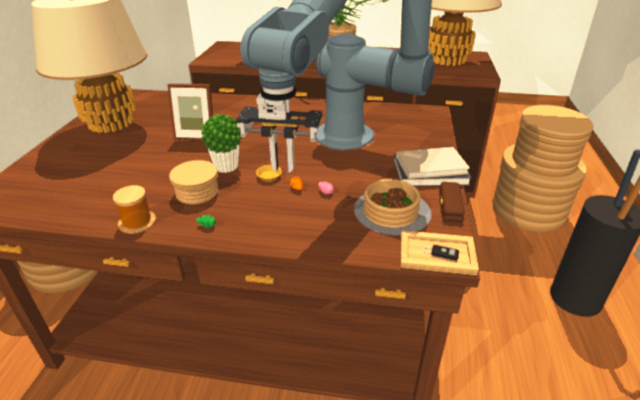

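The basket stands at (392,203), centred on the mat with its cones in it. The tray is flush in the corner at (439,253) with the fob inside, and the bystanders are unmoved.

```bash
python3 -c "from h import *; print(workorder.job_done())"
```

```text
the job is handed in; nothing more can be done
None
```

The job is handed in: the basket stands wholly on the felt mat with its cones. The key tray lies square in the front left corner, about 6 mm in from the front edge and 8 mm in from the left, with the fob inside.

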